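Roll a tube into the V of the drilling jig and swing the bush arm over it

TASK

Load the drilling jig on the bench: with the fingertips on top of the aluminium tube, roll it along the plywood board until it drops into the V groove and lies still there, under where the drill bush will come. Then push the swing arm by its black thumb tab round over the tube until it is fully home against its stop pin. Do not grip or lift the tube, do not push it from the side, do not pinch the thumb tab, and leave the tape measure, jar and spring clamp where they are.

Things in the scene. Friction and masses are not known exactly. Their poses are not given: they have to be found in the camera images.
- jig: Drilling jig fixed to the bench: plywood board 320 mm long (its x), 180 mm wide (its y), deck 20 mm above the bench. Origin: centre of its underside; x runs along the board from a low back lip (10 mm wide, 8 mm high, at the -x end) to the V groove and on to the swing arm; y is along the groove; z up.
- vee (a point): Middle of the steel-lined 90 degree V groove (40 mm wide at deck level, along jig y), at the seated tube's axis: jig x = +55 mm, y = 0, 34 mm above the bench; axes as the jig's. Beyond it the deck goes on at the same height, so a tube rolled too fast can jump the groove.
- tube: Loose aluminium tube, 48 mm diameter, 150 mm long, 0.3 to 0.5 kg. Origin: its centre, on the axis; y along the tube, x and z turn as it rolls. Starts on the deck between lip and groove (axis 44, top 68 mm above the bench), within 3 degrees of the groove's direction. Rolls easily, but stops soon after a slow push ends. Seated in the V: axis 34, top 58 mm above the bench.
- bush_arm (a joint): Swing arm: flat steel bar 26 mm wide, 61 to 71 mm above the bench, turning level. Rad: 0 = home against its stop, bar along jig -x, brass drill bush (65 mm from pivot) over the groove's middle; grows as it opens towards jig +y; 1.57 = parallel to the groove. Starts open, stays where left (1 N at the tab). Clears a seated tube by 3 mm; a tube on the deck is 7 mm too high.
- pivot (a point): Point on the arm's vertical turning axis (post 22 mm thick), at jig x = +120 mm, y = 0, 66 mm above the bench. The stop pin (8 mm thick, 76 mm high) stands at jig x = +91, y = -17.5 mm.
- thumb_tab (a point): Middle of the upright black thumb tab at the arm's free end, 93 mm from the pivot axis, 90 mm above the bench. The tab is 28 mm long along the arm, 10 mm thick across it, and reaches from 70 to 106 mm above the bench. Turns with the arm: x points along the arm to the pivot, +y is the side to push from. Fingers on both sides at once count as pinching.
- tape_measure: Yellow tape measure, 36x80x60 mm, standing on the bench on the far side of the board. Bystander. Origin: centre of its underside.
- jar_paste: Grey jar with a black lid, 60 mm across, 85 mm high, on the far side of the board. Bystander. Origin: centre of its underside.
- spring_clamp: Yellow and black plastic spring clamp, 75x166x22 mm, lying on the bench beside the back-lip end of the board, on the robot's side. Bystander. Origin: centre of the underside.
Not all that is in view belongs to the job. There is more than one size of the tube; the one meant has the size given above.

How it is judged:
On the way, in this order (a step that is already met when the one before it is completed fails the run):
1. the tube lies at rest in the V groove while the arm is still open (x of tube in the frame of vee between -0.004 and 0.004 m and z of tube in the frame of vee below 0.003 m and linear speed of tube below 0.02 m/s and value of joint bush_arm above 1 rad), for 0.3 s.
2. the arm is home against its stop over the tube (value of joint bush_arm below 0.06 rad and z of tube in the frame of vee below 0.003 m), for 0.2 s.
At the end, for the whole second after the job is handed in: The tube lies at rest in the V (axis within 4 mm sideways and 3 mm in height of the seated position, within 3 degrees of the groove, its middle within 50 mm of the drill bush along the groove) and the swing arm is home over it (joint below 0.06 rad) (all of step 2 and x of tube in the frame of vee between -0.004 and 0.004 m and y of tube in the frame of vee between -0.05 and 0.05 m and z of tube in the frame of vee above -0.003 m and angle between the y axis of tube and the y axis of jig, either way round below 0.05 rad and linear speed of tube below 0.02 m/s); the robot touches nothing.
It fails at once if the tube is lifted more than 12 mm off the deck (height (world z) of tube above 0.056 m).
It fails at once if the fingers touch the tube from low down (pushed from the side or gripped): touching it with the tool point (19 mm behind the fingertips) less than 72 mm above the bench (contact force between the fingers and tube above 0.5 N and height (world z) of the grasp point below 0.072 m).
It fails at once if the thumb tab is pinched: fingers on both of its faces at once (contact force between the fingers and bush_arm_c4 above 0.7 N and contact force between the fingers and bush_arm_c5 above 0.7 N).
It fails at once if the tape measure, the jar or the spring clamp is moved more than 15 mm (distance of any of tape_measure, jar_paste, spring_clamp from where it was at the start of the episode above 0.015 m).
It also fails if it takes over 72 s, if anything falls off the work surface, if the arm or the gripper's body presses on something with over 40 N, if the wrist force passes 120 N, or if a joint passes its speed limit or range.

ROBOT

A 6-joint arm with a two-finger parallel gripper is mounted at the origin on a cart in front of the work surface, level with it; the furniture and walls round the work are solid. World frame = base frame: x ahead of the robot, y to its left, z up, the work surface at z = 0. Lengths are in m, angles in rad, forces in N, time in s.
With the tool pointing down it reaches from about 0.35 to 0.975 m from the base axis. Payload 4.9 kg.
Tool frame: the origin (TCP) lies between the finger pads, 19 mm behind the fingertips; this is the grasp point; z points along the fingers, y is the line along which they close (so a half turn about z gives the same grasp; the last joint's range is limited). The gripper opens to 85 mm and grips with 20 to 120 N. Pads are 22 mm wide; open, the fingers measure 114 mm over their backs; the gripper's body (76 mm by 85 mm) begins 54 mm behind the grasp point. The pads swing forward as they close: fully open they stand 13 mm farther back than shut.
Start: joints at [-1.34, 0.053, 1.613, -0, 1.476, -0.119], TCP at [0.214, -0.587, 0.25] pointing down, gripper open.
Joint ranges: [-3.01, 3.01], [-1.01, 2.22], [0.06, 2.58], [-1.02, 4.17], [0.09, 2.62], [-3.14, 3.14]. Speed limits (rad/s): [2.57, 2.57, 3.14, 3.14, 3.14, 3.14].

INTERFACE

Orientations are given as a unit quaternion [w, x, y, z].
In Python, from station import readout, camera, r, finder gives the robot as it stands. The module is installed in compiled form; this text tells all that it offers.
- The arm moves only by the tool arm_command, never from a script. Its argument "plan" is one flat list of numbers, 7 for each row, row after row: the turn, a rotation vector about the tool's x, y, z in degrees, then the shift along the tool's x, y, z in mm, then the opening, from 0 (shut) to 1 (fully open). A call has 1 to 12 rows; each row shifts and turns the commanded pose from where the row before left it, along the tool's axes as they then stand; what a row does not reach is not made up. A row lasts 1/10 s, in which the tool goes at most 50 mm and 8.59 degrees, less where a joint would pass 70% of its speed; a pose out of reach is approached as far as the arm can. A call with a gripper value outside its range is refused whole. The fingers move at their own pace and stop on an object; "newtons" is the grip in N (left out, the last holds). Time passes only in rows, so rows that do not move let the fingers close. It gives the time, the measured TCP pose, the force, the opening and the grip force at its end, in the units of the state.
- readout.read_state(): the state, without advancing time (a new reading comes with each control period).
- camera(name): name is "side" or "top" or "wrist"; returns a dict with "frame" (400x640x3 uint8, red, green, blue), "range_z" (400x640 float32, m along the optical axis (not along the pixel's ray), 0 where there is no reading), "fx", "fy", "cx", "cy" (pixels), "rvec" (rotation vector, rad) and "tvec" (3), from world to camera coordinates, as OpenCV has them. Camera axes: x right, y down, z forward; pixel columns grow to the right and rows downward; lengths in m; the calibration is good to about 2 mm. A picture is of the moment at which its call begins.
- r.hand_in(): hands the job in; it is judged then, once.
Trained networks look in a picture, given as the dict that the camera call returned (one of the last four; its "shot" number tells which), for a name from the list of things; names that differ only in an ending like _2 or _b are one class to them, and where a whole thing is asked for, a point or a joint stands for the part that bears it (a point fixed in the world has none). Each returns a list of dicts, best first, with "score" (0 to 1); they miss things now and then, are a little off and sometimes report something else, mostly with a low value. They report only what shows in the picture. A call takes as long as a camera call. They do not tell look-alikes from the thing itself.
- finder.silhouettes(target, picture): "pixels" (400x640 bool, what is visible of it) and "rect" ([left, top, right, bottom] in pixels, round what is visible of it).
The state is a dict: "t": time; "q": joint angles; "joint_vel": joint speeds; "joint_torque": joint torques, N m; "position": TCP position; "ee_rot": TCP orientation; "force": force on the tool from outside, world axes, zero at the start; "moment": the same for the moment, N m; "gripper_width": finger opening in m; "finger_force": force on a finger pad.
Only numpy, scipy, OpenCV 4.12 (cv2) and the standard library are available. Lean on these libraries where they do the work, as an engineer would, in place of code of your own. Each camera call takes 0.05 s, during which the arm holds its last target. There are 200 camera calls.

## Working session

There is one attempt and no reset: what is moved stays moved. The work goes in short steps, Python scripts to look and compute and a tool call to move; the robot and the scene stay as the last step left them, time stands still between calls to the robot, and variables do not carry over. Pictures are saved under pics/ and viewed, at most 10 in all, crops included, and the job is handed in when it is done.

Besides the shell and the picture viewer there is one more tool, called after "Request:" by a JSON object that holds its "op" and its "data", one argument or row to a line. arm_command: Moves the arm, as the interface text tells. Its arguments: {"type":"object","properties":{"plan":{"type":"array","items":{"type":"number"}},"newtons":{"type":"number"}},"required":["plan"]}

```bash
mkdir -p pics
cat > h.py <<'E'
import numpy as np, cv2
from station import readout, camera, r, finder
def cloud(c):
    R=cv2.Rodrigues(np.array(c["rvec"],float))[0]; t=np.array(c["tvec"],float).ravel()
    v,u=np.mgrid[0:400,0:640]; z=c["range_z"].astype(float)
    P=np.stack([(u-c["cx"])/c["fx"]*z,(v-c["cy"])/c["fy"]*z,z],-1)
    W=(P-t)@R; W[z==0]=np.nan
    return W
def save(c,n): cv2.imwrite(n,c["frame"][:,:,::-1])
E
python3 - <<'E'
from h import *
s=readout.read_state();print(s["t"],s["position"],s["ee_rot"])
for n in("top","side"):
    c=camera(n);save(c,f"pics/{n}0.png");W=cloud(c)
    for k in("jig","tube","bush_arm","thumb_tab","tape_measure","jar_paste","spring_clamp"):
        for d in finder.silhouettes(k,c)[:3]:
            p=W[d["pixels"]];p=p[~np.isnan(p[:,0])]
            print(n,k,round(d["score"],2),np.round(d["rect"]),np.round(np.median(p,0),3),np.round(np.percentile(p,98,axis=0),3),np.round(np.percentile(p,2,axis=0),3))
E
```

```text
0.0 [ 0.2140433  -0.58659685  0.24877334] [-1.01273199e-03  9.84743744e-01  1.74007844e-01 -6.03812884e-05]
top jig 0.95 [231. 159. 357. 234.] [0.621 0.084 0.021] [0.715 0.215 0.077] [ 0.531 -0.092  0.004]
top tube 0.88 [206. 266. 222. 307.] [0.377 0.282 0.032] [0.43  0.306 0.039] [0.326 0.26  0.004]
top tube 0.75 [431. 211. 442. 250.] [ 0.527 -0.321  0.032] [ 0.581 -0.307  0.04 ] [ 0.476 -0.343  0.001]
top tube 0.58 [324. 167. 347. 225.] [ 0.619 -0.04   0.065] [ 0.691 -0.018  0.072] [ 0.548 -0.065  0.047]
top bush_arm 0.59 [231. 182. 258. 226.] [0.596 0.201 0.074] [0.645 0.228 0.108] [0.54  0.171 0.066]
top thumb_tab 0.72 [231. 186. 257. 227.] [0.593 0.201 0.074] [0.643 0.225 0.108] [0.54  0.172 0.067]
top tape_measure 0.88 [316. 140. 344. 160.] [ 0.748 -0.032  0.053] [0.772 0.004 0.065] [ 0.729 -0.069  0.005]
top jar_paste 0.64 [273. 130. 299. 155.] [0.762 0.092 0.084] [0.792 0.12  0.09 ] [0.741 0.067 0.018]
top spring_clamp 0.65 [319. 240. 360. 276.] [ 0.465 -0.058  0.016] [ 0.492 -0.013  0.023] [ 0.401 -0.113 -0.001]
side jig 0.92 [225. 215. 345. 280.] [0.597 0.111 0.018] [0.714 
[... 264 characters left out ...]
46. 330.] [0.364 0.293 0.027] [0.425 0.312 0.035] [0.319 0.269 0.001]
side tube 0.59 [366. 184. 404. 201.] [ 0.516 -0.313  0.022] [ 0.575 -0.304  0.035] [ 0.471 -0.345  0.002]
side bush_arm 0.78 [254. 236. 283. 261.] [0.569 0.217 0.07 ] [0.645 0.235 0.105] [0.532 0.146 0.018]
side bush_arm 0.21 [268. 195. 284. 223.] [ 0.736 -0.016  0.033] [0.758 0.007 0.06 ] [ 0.723 -0.069 -0.   ]
side thumb_tab 0.72 [251. 234. 280. 259.] [0.566 0.219 0.071] [0.638 0.235 0.104] [0.532 0.176 0.062]
side tape_measure 0.82 [267. 195. 282. 223.] [ 0.736 -0.015  0.033] [0.758 0.005 0.06 ] [ 0.723 -0.066  0.002]
side jar_paste 0.6 [228. 203. 253. 238.] [0.749 0.111 0.049] [0.789 0.125 0.085] [ 0.734  0.072 -0.001]
```

Run:
```python
from h import *
a=cv2.imread("pics/top0.png")[115:295,190:450];b=cv2.imread("pics/side0.png")[180:300,200:373]
a=cv2.resize(a,None,fx=3,fy=3,interpolation=cv2.INTER_CUBIC);cv2.imwrite("pics/a.png",a)
c=camera("top");W=cloud(c)
X=W[...,0];Y=W[...,1];Z=W[...,2]
m=(np.abs(Z-.02)<.004)&(X>.5)&(X<.75)&(Y>-.13)&(Y<.25)
m=cv2.morphologyEx(m.astype(np.uint8),cv2.MORPH_OPEN,np.ones((3,3)))>0
def rect(mm):
    p=W[mm][:,:2].astype(np.float32);return cv2.minAreaRect(p*1000)
print("deck",rect(m))
def near(x,y,zl,zh,rad):return (np.hypot(X-x,Y-y)<rad)&(Z>zl)&(Z<zh)
t=near(.619,-.04,.058,.08,.11);p=W[t];print("tubetop",t.sum(),p.mean(0),p[:,2].max(),rect(t))
q=p[p[:,2]>.064];e=np.linalg.svd(q[:,:2]-q[:,:2].mean(0))[2][0];print("axis",q.mean(0),e,np.degrees(np.arctan2(-e[0],e[1])))
for zl,zh in((.066,.08),(.095,.115)):
    mm=near(.593,.18,zl,zh,.12);print(zl,mm.sum(),W[mm].mean(0),rect(mm))
```

```text
deck ((624.7005004882812, 67.1907730102539), (309.8768005371094, 179.77024841308594), 83.69857025146484)
tubetop 785 [ 0.62158023 -0.04205471  0.06561345] 0.07784437942076118 ((621.5120849609375, -42.013431549072266), (42.49079895019531, 149.26470947265625), 85.33653259277344)
axis [ 0.622572   -0.04211768  0.06766731] [-0.99653218  0.08320824] 85.22700038391386
0.066 344 [0.59817423 0.19679213 0.07219513] ((600.6077270507812, 196.92770385742188), (36.79860305786133, 138.5974578857422), 59.06081771850586)
0.095 47 [0.55289753 0.22002798 0.10565889] ((552.7628173828125, 220.26687622070312), (10.79137897491455, 26.812393188476562), 62.21867370605469)
```

View pics/a.png

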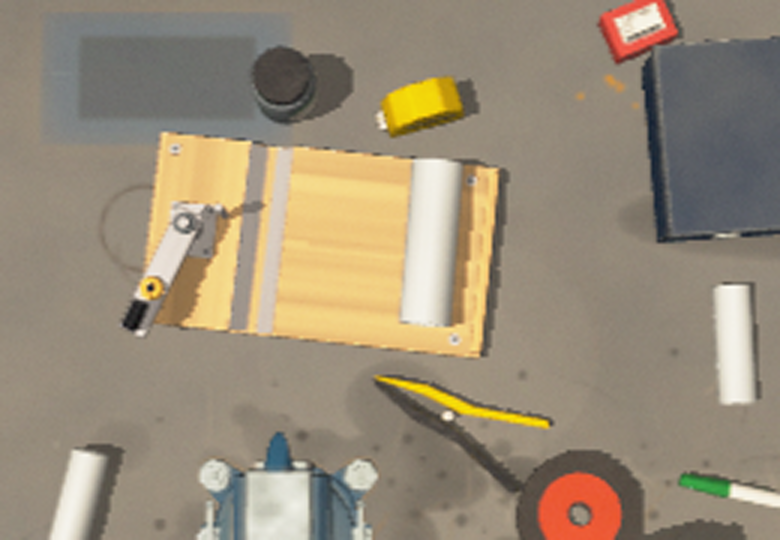

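Run:
```python
from h import *
c=camera("top");W=cloud(c);X,Y,Z=W[...,0],W[...,1],W[...,2]
print("rows x .3..0.85; cols y .35..-.65 (max z mm)")
for x in np.arange(.1,.9,.06):
    print(round(x,2),[int(1000*np.nanmax(np.r_[0,Z[(X>=x)&(X<x+.06)&(Y<=y)&(Y>y-.07)]])) for y in np.arange(.35,-.65,-.07)])
# groove
o=np.array([.6241,.0622]);ex=np.array([.11,.994]);ey=np.array([-.994,.11])
d=W[...,:2]-o;jx=d@ex;jy=d@ey
for a in(-60,0,50):
    for s in np.arange(20,100,4):
        m=(abs(jy*1000-a)<12)&(abs(jx*1000-s)<2)
        print(s,int(1000*np.nanmedian(Z[m])),end=" ")
    print()
m=(Z>.024)&(Z<.034)&(jx<-.14)&(jx>-.17)&(abs(jy)<.09);print("lip",m.sum(),np.median(jx[m]),jx[m].min(),jx[m].max(),np.polyfit(jy[m],jx[m],1))
g=(Z<.012)&(jx>.03)&(jx<.08)&(abs(jy)<.085);print("groove",g.sum(),np.median(jx[g]),np.polyfit(jy[g],jx[g],1))
```

```text
rows x .3..0.85; cols y .35..-.65 (max z mm)
0.1 [0, 0, 52, 282, 0, 289, 8, 5, 0, 0, 0, 0, 0, 0, 0]
0.16 [0, 0, 54, 466, 517, 518, 0, 0, 0, 0, 0, 506, 514, 474, 0]
0.22 [6, 8, 158, 310, 565, 281, 8, 8, 7, 8, 529, 563, 562, 504, 351]
0.28 [39, 30, 162, 160, 161, 8, 11, 18, 16, 8, 9, 8, 8, 12, 13]
0.34 [40, 41, 149, 156, 152, 7, 21, 19, 19, 20, 21, 8, 11, 13, 14]
0.4 [39, 39, 29, 143, 142, 23, 22, 21, 17, 18, 19, 20, 24, 15, 15]
0.46 [8, 9, 9, 9, 21, 24, 23, 17, 8, 40, 24, 22, 22, 11, 8]
0.52 [9, 111, 88, 28, 32, 73, 35, 10, 9, 40, 9, 19, 24, 9, 52]
0.58 [10, 84, 86, 27, 28, 74, 35, 9, 90, 91, 94, 89, 83, 87, 79]
0.64 [10, 27, 82, 27, 30, 75, 53, 8, 93, 91, 93, 91, 95, 36, 31]
0.7 [9, 25, 28, 93, 75, 66, 35, 9, 93, 93, 94, 93, 92, 9, 8]
0.76 [9, 9, 9, 92, 81, 65, 11, 8, 92, 92, 91, 92, 93, 9, 258]
0.82 [607, 631, 648, 614, 439, 652, 650, 653, 652, 685, 651, 667, 585, 346, 388]
0.88 [606, 546, 592, 613, 594, 595, 607, 354, 593, 615, 560, 603, 594, 566, 460]
20 21 24 22 28 20 32 18 36 19 40 14 44 12 48 9 52 4 56 3 60 5 64 9 68 12 72 17 76 23 80 20 84 21 88 21 92 21 96 21 
20 20 24 21 28 21 32 20 36 18 40 14 44 10 48 8 52 3 56 4 60 4 64 10 68 13 72 18 76 19 80 20 84 21 88 20 92 21 96 21 
20 20 24 21 28 22 32 21 36 19 40 17 44 10 48 7 52 3 56 3 60 6 64 9 68 13 72 18 76 20 80 19 84 20 88 19 92 19 96 20 
lip 227 -0.15439735313643346 -0.16047739777347944 -0.1404611690003669 [ 0.00249257 -0.1537665 ]
groove 472 0.05512279491194776 [-0.00483418  0.05511746]
```

Request:
{"op": "arm_command", "data": {
  "plan": [0,0,0,0,0,0,0,0,0,6,0,0,0,0,0,0,6,0,0,0,0,0,0,6,0,0,0,0,0,0,8,0,0,0,0]
}}

```text
t: 1.4
position: [0.2142, -0.5871, 0.25]
ee_rot: [-0.0, 0.999, -0.055, -0.0]
force: [0.3, -0.1, -0.4]
gripper_width: 0.0123
finger_force: 0.0
```

Request:
{"op": "arm_command", "data": {
  "plan": [0,0,0,25,-40,0,0,0,0,0,25,-40,0,0,0,0,0,25,-40,0,0,0,0,0,25,-40,0,0,0,0,0,25,-40,0,0,0,0,0,25,-40,0,0,0,0,0,25,-40,0,0,0,0,0,25,-40,0,0,0,0,0,25,-40,0,0,0,0,0,25,-40,0,0,0,0,0,25,-40,0,0,0,0,0,25,-40,0,0]
}}

```text
t: 2.6
position: [0.5634, -0.1391, 0.2503]
ee_rot: [0.0, 0.999, -0.052, 0.0]
force: [0.1, -1.0, 0.4]
gripper_width: 0.0001
finger_force: 0.0
```

Request:
{"op": "arm_command", "data": {
  "plan": [0,0,0,23,-40,0,0,0,0,0,23,-40,0,0,0,0,0,0,-17,30,0,0,0,0,0,0,40,0,0,0,0,0,0,40,0,0,0,0,0,0,20,0,0,0,0,0,0,0,0,0,0,0,0,0,0,0]
}}

```text
t: 3.4
position: [0.6185, -0.0492, 0.1205]
ee_rot: [0.0, 0.999, -0.052, 0.0]
force: [0.6, -0.8, 1.0]
gripper_width: -0.0002
finger_force: 0.0
```

Request:
{"op": "arm_command", "data": {
  "plan": [0,0,0,0,0,20,0,0,0,0,0,0,10,0,0,0,0,0,0,2,0,0,0,0,0,0,1,0,0,0,0,0,0,0,0]
}}

```text
t: 3.9
position: [0.6188, -0.0493, 0.0881]
ee_rot: [0.0, 0.999, -0.052, 0.001]
force: [0.7, 0.4, -0.1]
gripper_width: -0.0001
finger_force: 0.0
```

Run:
```python
from h import *
s=readout.read_state();print(s["position"],s["force"])
c=camera("side");a=c["frame"][170:270,230:370,::-1];cv2.imwrite("pics/b.png",cv2.resize(a,None,fx=5,fy=5,interpolation=cv2.INTER_CUBIC))
```

```text
[ 0.6188361  -0.04931754  0.08807712] [ 0.65835501  0.35796963 -0.10976161]
```

View pics/b.png

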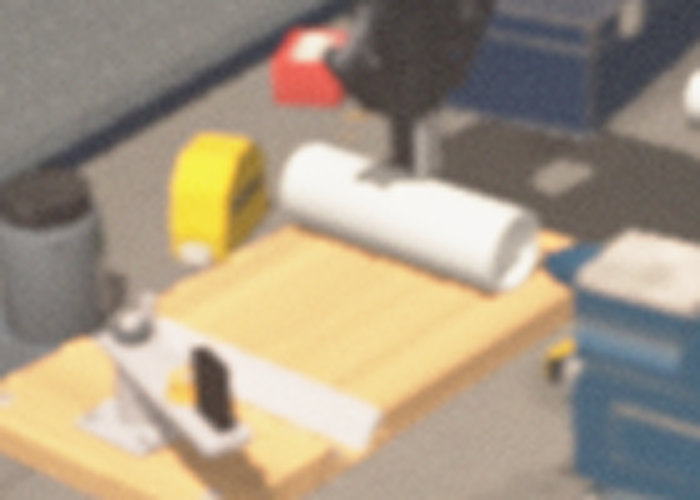

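Request:
{"op": "arm_command", "data": {
  "plan": [0,0,0,0,0,2,0,0,0,0,0,0,1,0,0,0,0,0,0,0,0]
}}

```text
t: 4.25
position: [0.6192, -0.0494, 0.0865]
ee_rot: [0.0, 0.999, -0.052, 0.001]
force: [-3.4, 0.2, 8.0]
gripper_width: -0.0001
finger_force: 4.3
```

Request:
{"op": "arm_command", "data": {
  "plan": [0,0,0,0,-4,0,0,0,0,0,0,-4,0,0,0,0,0,0,-4,0,0,0,0,0,0,-4,0,0]
}}

```text
t: 4.65
position: [0.6206, -0.0334, 0.0866]
ee_rot: [0.0, 0.999, -0.052, 0.0]
force: [-4.3, 0.1, 10.4]
gripper_width: 0.0
finger_force: 4.8
```

```bash
cat > t.py <<'E'
from h import *
o=np.array([.6241,.0622]);ex=np.array([.11,.994]);ey=np.array([-.994,.11])
def tube(zlo=.05,zhi=.072,lo=-.14,hi=.12):
    for n in("top","side"):
        W=cloud(camera(n));d=W[...,:2]-o;jx=d@ex;jy=d@ey;Z=W[...,2]
        m=(Z>zlo)&(Z<zhi)&(jx>lo)&(jx<hi)&(abs(jy)<.09)
        if m.sum()<50: print(n,"none");continue
        x,y,z=jx[m],jy[m],Z[m]
        # circle fit, known R: x0+k*y, zc
        from scipy.optimize import least_squares
        f=least_squares(lambda p:np.hypot(x-p[0]-p[1]*y,z-p[2])-.024,[np.median(x),0,.044],loss="soft_l1",f_scale=.001)
        print(n,m.sum(),"jigx %.1f zc %.1f"%(f.x[0]*1000,f.x[2]*1000),"ang deg %.1f"%np.degrees(f.x[1]),"y",np.round(np.percentile(y,[1,99])*1000))
    s=readout.read_state();p=s["position"];print(s["t"],"tcp jig",np.round(1000*((p[:2]-o)@ex),1),np.round(1000*((p[:2]-o)@ey),1),np.round(p[2]*1000,1),s["force"])
if __name__=="__main__":
    import sys;tube(*map(float,sys.argv[1:]))
E
python3 t.py
```

```text
top 285 jigx -83.2 zc 44.2 ang deg -20.5 y [-12.  55.]
side 492 jigx -95.6 zc 41.5 ang deg -1.3 y [-76.  71.]
4.75 tcp jig -95.0 -6.9 86.6 [-4.40240455  0.93356747  9.50865942]
```

Request:
{"op": "arm_command", "data": {
  "plan": [0,0,0,0,-5,0,0,0,0,0,0,-5,0,0,0,0,0,0,-5,0,0,0,0,0,0,-3,0,0,0,0,0,0,0,0,0,0,0,0,0,0,-8,0,0,0,0,0,22,0,0,0,0,0,0,0,0,0]
}}

```text
t: 5.55
position: [0.6199, -0.0388, 0.0929]
ee_rot: [0.0, 0.999, -0.053, 0.001]
force: [1.0, 0.1, 0.3]
gripper_width: -0.0001
finger_force: 0.0
```

```bash
python3 t.py
```

```text
top 317 jigx -79.6 zc 44.4 ang deg -11.7 y [-14.  55.]
side 513 jigx -86.8 zc 41.7 ang deg -1.3 y [-76.  71.]
5.65 tcp jig -99.5 -6.4 92.2 [-0.20132218  0.36227432  0.6523689 ]
```

Request:
{"op": "arm_command", "data": {
  "plan": [0,0,0,0,-3,4,0,0,0,0,0,0,4,0,0,0,0,0,-5,0,0,0,0,0,0,-5,0,0,0,0,0,0,-5,0,0,0,0,0,0,-5,0,0,0,0,0,0,-5,0,0,0,0,0,0,-5,0,0,0,0,0,0,-5,0,0,0,0,0,0,-5,0,0,0,0,0,0,-3,0,0,0,0,0,0,0,0,0]
}}

```text
t: 6.85
position: [0.624, 0.0102, 0.0853]
ee_rot: [-0.001, 0.999, -0.051, -0.001]
force: [-5.6, 1.6, 10.1]
gripper_width: 0.0004
finger_force: 4.7
```

Request:
{"op": "arm_command", "data": {
  "plan": [0,0,0,0,0,-8,0,0,0,0,0,22,0,0,0,0,0,0,0,0,0]
}}

```text
t: 7.15
position: [0.622, -0.0144, 0.0922]
ee_rot: [0.0, 0.999, -0.052, 0.0]
force: [0.5, 0.0, -0.2]
gripper_width: 0.0004
finger_force: 0.0
```

```bash
python3 t.py
```

```text
top 307 jigx -56.2 zc 44.2 ang deg -13.9 y [-13.  56.]
side 532 jigx -65.6 zc 41.7 ang deg -1.0 y [-76.  72.]
7.25 tcp jig -75.2 -6.0 91.7 [-1.03819097 -0.89653112  0.07791029]
```

Request:
{"op": "arm_command", "data": {
  "plan": [0,0,0,0,0,4,0,0,0,0,0,0,4,0,0,0,0,0,-5,0,0,0,0,0,0,-5,0,0,0,0,0,0,-5,0,0,0,0,0,0,-5,0,0,0,0,0,0,-5,0,0,0,0,0,0,-5,0,0,0,0,0,0,-5,0,0,0,0,0,0,-5,0,0,0,0,0,0,-3,0,0,0,0,0,0,0,0,0]
}}

```text
t: 8.45
position: [0.6262, 0.031, 0.0855]
ee_rot: [-0.001, 0.999, -0.051, -0.001]
force: [-5.0, 2.4, 10.3]
gripper_width: -0.0002
finger_force: 5.3
```

Request:
{"op": "arm_command", "data": {
  "plan": [0,0,0,0,0,-8,0,0,0,0,0,22,0,0,0,0,0,0,0,4,0,0,0,0,0,0,4,0]
}}

```text
t: 8.85
position: [0.6247, 0.0072, 0.0855]
ee_rot: [0.0, 0.999, -0.052, 0.0]
force: [-9.7, -2.6, 24.8]
gripper_width: 0.0003
finger_force: 12.4
```

Request:
{"op": "arm_command", "data": {
  "plan": [0,0,0,0,-5,0,0,0,0,0,0,-5,0,0,0,0,0,0,-5,0,0,0,0,0,0,-5,0,0,0,0,0,0,-5,0,0,0,0,0,0,-5,0,0,0,0,0,0,-5,0,0,0,0,0,0,-5,0,0,0,0,0,0,-3,0,0,0,0,0,0,0,0,0,0,0,0,0,0,-8,0,0,0,0,0,22,0,0]
}}

```text
t: 10.05
position: [0.6269, 0.0306, 0.0928]
ee_rot: [-0.0, 0.999, -0.05, 0.001]
force: [0.3, 0.6, -0.6]
gripper_width: 0.0003
finger_force: 0.0
```

```bash
python3 t.py
```

```text
top 295 jigx -7.9 zc 44.4 ang deg -20.1 y [-14.  57.]
side 562 jigx -21.3 zc 41.9 ang deg -1.3 y [-75.  73.]
10.15 tcp jig -34.3 -5.9 91.7 [ 0.25416484  0.51797466 -0.93170557]
```

Request:
{"op": "arm_command", "data": {
  "plan": [0,0,0,0,0,4,0,0,0,0,0,0,3,0,0,0,0,0,-5,0,0,0,0,0,0,-5,0,0,0,0,0,0,-5,0,0,0,0,0,0,-5,0,0,0,0,0,0,-5,0,0,0,0,0,0,-5,0,0,0,0,0,0,-5,0,0,0,0,0,0,-5,0,0,0,0,0,0,-3,0,0,0,0,0,0,0,0,0]
}}

```text
t: 11.35
position: [0.6302, 0.0729, 0.086]
ee_rot: [-0.001, 0.999, -0.051, -0.001]
force: [-5.9, 1.8, 9.9]
gripper_width: 0.0002
finger_force: 4.8
```

Request:
{"op": "arm_command", "data": {
  "plan": [0,0,0,0,0,-8,0,0,0,0,0,22,0,0,0,0,0,0,0,4,0,0,0,0,0,0,4,0]
}}

```text
t: 11.75
position: [0.6287, 0.0493, 0.085]
ee_rot: [-0.0, 0.999, -0.052, 0.0]
force: [-4.9, -3.2, 23.2]
gripper_width: -0.0
finger_force: 11.9
```

Request:
{"op": "arm_command", "data": {
  "plan": [0,0,0,0,-5,0,0,0,0,0,0,-5,0,0,0,0,0,0,-5,0,0,0,0,0,0,-5,0,0,0,0,0,0,-5,0,0,0,0,0,0,-5,0,0,0,0,0,0,-5,0,0,0,0,0,0,-4,0,0,0,0,0,0,0,0,0,0,0,0,0,0,0,0,0,0,0,0,0,-8,0,0,0,0,0,20,0,0]
}}

```text
t: 12.95
position: [0.6311, 0.0703, 0.0938]
ee_rot: [-0.0, 0.999, -0.05, 0.001]
force: [0.3, 0.8, 0.9]
gripper_width: 0.0002
finger_force: 0.0
```

```bash
python3 t.py .05 .072 -.14 .075
```

```text
top 247 jigx 21.4 zc 44.5 ang deg -2.8 y [12. 56.]
side 559 jigx 19.9 zc 42.1 ang deg -1.5 y [-73.  74.]
13.05 tcp jig 5.9 -5.7 92.8 [0.02937073 0.03855983 0.00685543]
```

Request:
{"op": "arm_command", "data": {
  "plan": [0,0,0,0,0,4,0,0,0,0,0,0,4,0,0,0,0,0,-4,0,0,0,0,0,0,-4,0,0,0,0,0,0,-4,0,0,0,0,0,0,-4,0,0,0,0,0,0,-4,0,0,0,0,0,0,-4,0,0,0,0,0,0,-4,0,0,0,0,0,0,-4,0,0,0,0,0,0,-3,0,0,0,0,0,0,-3,0,0]
}}

```text
t: 14.25
position: [0.6342, 0.1074, 0.0858]
ee_rot: [-0.001, 0.999, -0.052, -0.001]
force: [-3.5, 1.7, 5.3]
gripper_width: -0.0003
finger_force: 2.8
```

```bash
python3 t.py .05 .072 -.14 .08; python3 t.py .045 .060 -.14 .08
```

```text
top 215 jigx 41.0 zc 44.1 ang deg -3.1 y [ 6. 52.]
side 511 jigx 39.6 zc 41.2 ang deg -0.8 y [-72.  76.]
14.35 tcp jig 46.4 -5.0 85.7 [-3.12600205  2.37503105  6.5628816 ]
top none
side 313 jigx 40.5 zc 39.2 ang deg -0.8 y [-74.  75.]
14.45 tcp jig 46.2 -5.0 85.7 [-3.91362468  2.65064997  7.15573161]
```

Request:
{"op": "arm_command", "data": {
  "plan": [0,0,0,0,-3,0,0,0,0,0,0,-3,0,0,0,0,0,0,-3,0,0,0,0,0,0,-3,0,0,0,0,0,0,0,0,0,0,0,0,0,0,0,0]
}}

```text
t: 15.05
position: [0.6356, 0.1179, 0.0846]
ee_rot: [0.0, 0.999, -0.052, -0.0]
force: [0.4, -0.2, 0.3]
gripper_width: 0.0002
finger_force: 0.0
```

```bash
python3 t.py .042 .072 -.14 .08
```

```text
top 210 jigx 55.7 zc 34.5 ang deg -1.8 y [ 4. 51.]
side 502 jigx 53.6 zc 32.1 ang deg -0.1 y [-72.  75.]
15.15 tcp jig 56.5 -5.4 84.8 [-0.11300161 -0.021804   -0.37522268]
```

Request:
{"op": "arm_command", "data": {
  "plan": [0,0,0,0,0,-40,0,0,0,0,0,0,-40,0,0,0,0,0,0,-35,0,0,0,0,0,0,0,0]
}}

```text
t: 15.55
position: [0.6392, 0.118, 0.2079]
ee_rot: [-0.001, 0.999, -0.052, 0.006]
force: [0.9, 0.2, 1.5]
gripper_width: 0.0001
finger_force: 0.0
```

Request:
{"op": "arm_command", "data": {
  "plan": [0,0,-8,40,0,0,0,0,0,-8,-40,0,0,0,0,0,0,0,0,0,0,0,0,0,0,0,0,0]
}}

```text
t: 15.95
position: [0.6345, 0.1122, 0.198]
ee_rot: [-0.0, 0.996, 0.087, -0.001]
force: [0.7, 0.2, 0.5]
gripper_width: 0.0001
finger_force: 0.0
```

```bash
python3 t.py .042 .060 -.14 .08
python3 - <<'E'
from t import *
print(readout.read_state()["q"],readout.read_state()["ee_rot"],readout.read_state()["position"])
for n in("top","side"):
    c=camera(n);W=cloud(c);d=W[...,:2]-o;jx=d@ex;jy=d@ey;Z=W[...,2]
    for zl,zh in((.066,.08),(.085,.115)):
        m=(Z>zl)&(Z<zh)&(jx>.08)&(jx<.19)&(jy>-.03)&(jy<.14)
        print(n,m.sum(),cv2.minAreaRect(np.stack([jx[m],jy[m]],-1).astype(np.float32)*1000))
E
```

```text
top 255 jigx 54.6 zc 33.9 ang deg -0.4 y [-7. 59.]
side 496 jigx 53.8 zc 32.0 ang deg 0.1 y [-72.  76.]
16.05 tcp jig 51.1 -6.4 201.4 [0.02252164 0.19993326 0.2086658 ]
[ 5.95997378e-02  1.32454231e-01  1.60992252e+00 -3.50236788e-05
  1.39636848e+00  1.45597304e+00] [5.65500382e-05 9.96198214e-01 8.71039153e-02 1.42269202e-03] [0.63610218 0.11227944 0.20143717]
top 199 ((129.39633178710938, 31.36868667602539), (78.33148956298828, 26.148391723632812), 71.78460693359375)
top 3 ((126.25150299072266, 28.315200805664062), (62.01144790649414, 1.5363856554031372), 71.7379379272461)
side 273 ((131.8519744873047, 43.91387939453125), (140.54376220703125, 35.92599105834961), 64.4808349609375)
side 78 ((150.37025451660156, 92.82280731201172), (30.00600814819336, 10.536774635314941), 69.10269927978516)
```

Request:
{"op": "arm_command", "data": {
  "plan": [0,0,0,-13,-36,0,0,0,0,0,-13,-36,0,0,0,0,0,-13,-36,0,0,0,0,0,-14,-36,0,0,0,0,-8,0,0,0,0,0,0,-8,0,0,0,0,0,0,-8,0,0,0,0,0,0,-8,0,0,0,0,0,0,-8,0,0,0,0,0,0,-8,0,0,0,0,0,0,-8,0,0,0,0,0,0,0,0,0,0,0]
}}

```text
t: 17.35
position: [0.5588, 0.2451, 0.2017]
ee_rot: [0.0, 0.839, 0.545, 0.001]
force: [-0.6, 0.3, -0.4]
gripper_width: 0.0003
finger_force: 0.0
```

```bash
cat > p.py <<'E'
from t import *
from scipy.spatial.transform import Rotation as Ro
s=readout.read_state();w,x,y,z=s["ee_rot"];M=Ro.from_quat([x,y,z,w]).as_matrix()
j=np.array([(s["position"][:2]-o)@ex,(s["position"][:2]-o)@ey])*1000
yaw=np.degrees(np.arctan2(M[1,0],M[0,0]))
P=np.array([120,0]);
thn=np.radians(yaw-83.7); th=np.pi/2+thn*-1  # n=(sin th,cos th) -> angle=90-th
a=np.array([-np.cos(th),np.sin(th)]);n=np.array([np.sin(th),np.cos(th)])
print("t",s["t"],"jig",j,"z",s["position"][2],"yaw",yaw,"theta deg",np.degrees(th),"r,d",(j-P)@a,(j-P)@n,"F",s["force"],"q",np.round(s["q"],2))
E
python3 p.py
```

```text
t 17.35 jig [174.58663476  85.02996701] z 0.20168010382893709 yaw 66.00954729184124 theta deg 107.69045270815876 r,d 97.5965570921035 26.166926228870903 F [-0.60729934  0.31418053 -0.36831206] q [ 0.29  0.05  1.7  -0.    1.39  0.71]
```

Request:
{"op": "arm_command", "data": {
  "plan": [0,0,0,0,0,40,0,0,0,0,0,0,30,0,0,0,0,0,0,20,0,0,0,0,0,0,11,0,0,0,0,-3,0,0,0,0,0,0,0,0,0,0]
}}

```text
t: 17.95
position: [0.5577, 0.2422, 0.1004]
ee_rot: [0.0, 0.839, 0.544, 0.001]
force: [0.8, -0.6, -0.3]
gripper_width: -0.0001
finger_force: 0.0
```

```bash
python3 p.py
python3 - <<'E'
from h import *
c=camera("side");a=c["frame"][170:290,210:350,::-1];cv2.imwrite("pics/c.png",cv2.resize(a,None,fx=5,fy=5,interpolation=cv2.INTER_CUBIC)[:600])
E
```

```text
t 17.95 jig [171.58123689  85.80969289] z 0.10038480645772233 yaw 65.97442778295371 theta deg 107.72557221704629 r,d 97.44026863986225 23.006986765026628 F [ 0.84514287 -0.60688764 -0.26443025] q [ 0.29  0.15  1.77 -0.    1.22  0.71]
```

View pics/c.png

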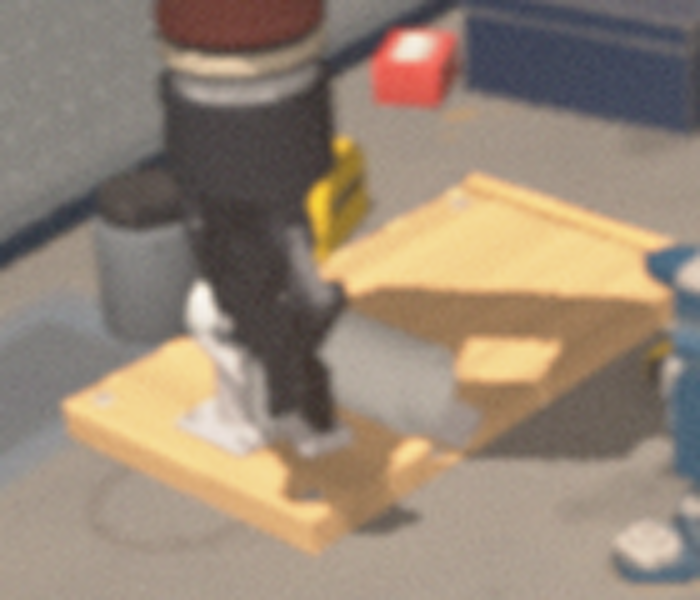

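Request:
{"op": "arm_command", "data": {
  "plan": [0,0,0,-3,0,0,0,0,0,0,-3,0,0,0,0,0,-4,-6.8,-1.1,0,0,0,0,-4,-6.8,-1.1,0,0,0,0,-4,-6.8,-1.1,0,0,0,0,-4,-6.8,-1.1,0,0,0,0,-4,-6.8,-1.1,0,0,0,0,0,0,0,0,0]
}}

```text
t: 18.8
position: [0.5401, 0.2051, 0.0997]
ee_rot: [0.0, 0.731, 0.682, 0.0]
force: [0.0, 0.4, -0.5]
gripper_width: 0.0002
finger_force: 0.0
```

```bash
python3 p.py
```

```text
t 18.8 jig [132.81991396  99.20929849] z 0.09968938532390356 yaw 85.9804274818526 theta deg 87.7195725181474 r,d 98.62061900956314 16.757344851334754 F [ 0.00049607  0.35137837 -0.46399201] q [ 0.23  0.08  1.85 -0.    1.21  0.3 ]
```

Request:
{"op": "arm_command", "data": {
  "plan": [0,0,-4,-6.8,-0.8,0,0,0,0,-4,-6.8,-0.8,0,0,0,0,-4,-6.8,-0.8,0,0,0,0,-4,-6.8,-0.8,0,0,0,0,-4,-6.8,-0.8,0,0,0,0,-4,-6.8,-0.8,0,0,0,0,-4,-6.8,-0.8,0,0,0,0,-4,-6.8,-0.8,0,0,0,0,-4,-6.8,-0.8,0,0,0,0,-4,-6.8,-0.8,0,0,0,0,-4,-6.8,-0.8,0,0,0,0,0,0,0,0,0]
}}

```text
t: 20.0
position: [0.5522, 0.1328, 0.0992]
ee_rot: [0.0, 0.423, 0.906, 0.0]
force: [-0.1, 0.3, -0.8]
gripper_width: -0.0002
finger_force: 0.0
```

```bash
python3 p.py
python3 - <<'E'
from h import *
c=camera("side");a=c["frame"][170:290,210:350,::-1];cv2.imwrite("pics/d.png",cv2.resize(a,None,fx=5,fy=5,interpolation=cv2.INTER_CUBIC)[:600])
E
```

```text
t 20.0 jig [62.25606549 79.24440016] z 0.09923515311125702 yaw 129.90801648201347 theta deg 43.79198351798654 r,d 96.52333454711493 17.24189136526099 F [-0.11965472  0.31342288 -0.79934896] q [ 0.1   0.06  1.87 -0.    1.21 -0.59]
```

View pics/d.png

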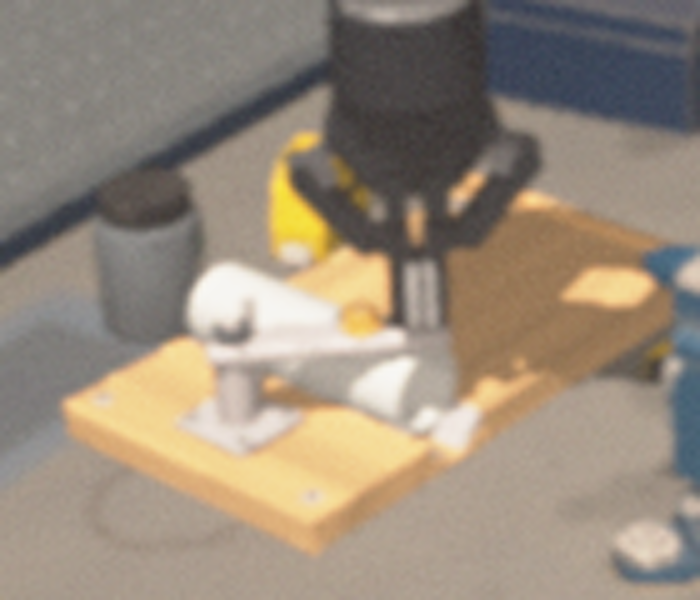

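Request:
{"op": "arm_command", "data": {
  "plan": [0,0,-4,-6.8,-0.9,0,0,0,0,-4,-6.8,-0.9,0,0,0,0,-4,-6.8,-0.9,0,0,0,0,-4,-6.8,-0.9,0,0,0,0,-4,-6.8,-0.9,0,0,0,0,-4,-6.8,-0.9,0,0,0,0,-4,-6.8,-0.9,0,0,0,0,-4,-6.8,-0.9,0,0,0,0,-4,-6.8,-0.9,0,0,0,0,-4,-6.8,-0.9,0,0,0,0,0,0,0,0,0]
}}

```text
t: 21.15
position: [0.6042, 0.0905, 0.0992]
ee_rot: [0.0, 0.088, 0.996, 0.0]
force: [0.0, -0.0, -0.8]
gripper_width: -0.0002
finger_force: 0.0
```

Request:
{"op": "arm_command", "data": {
  "plan": [0,0,-2,-3,0,0,0,0,0,-2,-2,0,0,0,0,0,0,-1,0,0,0,0,0,0,0,0,0,0]
}}

```text
t: 21.55
position: [0.6092, 0.0897, 0.0989]
ee_rot: [-0.0, 0.053, 0.999, -0.0]
force: [-1.1, -0.0, 0.8]
gripper_width: -0.0003
finger_force: 0.7
```

```bash
python3 p.py
```

```text
t 21.55 jig [25.71596377 17.78905762] z 0.09890473025669727 yaw 173.9278200191496 theta deg -0.22782001914960248 r,d 94.21255807076447 18.163809082625825 F [-1.06483021 -0.0449206   0.75735767] q [ 0.03  0.17  1.75 -0.    1.22 -1.44]
```

Push on gently until the stop gives force.

Request:
{"op": "arm_command", "data": {
  "plan": [0,0,0,-1,0,0,0,0,0,0,-1,0,0,0,0,0,0,-1,0,0,0,0,0,0,0,0,0,0]
}}

```text
t: 21.95
position: [0.6094, 0.0897, 0.0988]
ee_rot: [-0.005, 0.052, 0.999, -0.0]
force: [-14.4, 0.5, 8.3]
gripper_width: 0.0001
finger_force: 7.0
```

Request:
{"op": "arm_command", "data": {
  "plan": [0,0,0,-1,0,0,0,0,0,0,-1,0,0,0,0,0,0,0,0,0,0]
}}

```text
t: 22.25
position: [0.6095, 0.0897, 0.0988]
ee_rot: [-0.007, 0.052, 0.999, -0.0]
force: [-21.4, 0.4, 14.3]
gripper_width: -0.0001
finger_force: 10.9
```

```bash
python3 p.py
```

```text
t 22.25 jig [25.6882801  17.51803664] z 0.09884157135552041 yaw 174.00597069806886 theta deg -0.3059706980688664 r,d 94.21682581583937 18.02142754203543 F [-21.37035049   0.39079148  14.28128208] q [ 0.03  0.18  1.74  0.    1.24 -1.44]
```

At the stop (force rises with no motion). Back off and lift.

Request:
{"op": "arm_command", "data": {
  "plan": [0,0,0,5,0,0,0,0,0,0,20,0,0,0,0,0,0,20,0,-10,0,0,0,0,0,0,-40,0,0,0,0,0,0,-40,0,0,0,0,30,0,-40,0,0,0,0,40,0,-20,0,0,0,0,40,0,0,0,0,0,0,0,0,0,0]
}}

```text
t: 23.15
position: [0.4577, 0.1057, 0.2495]
ee_rot: [0.001, 0.052, 0.999, 0.0]
force: [0.7, -0.7, -0.9]
gripper_width: -0.0
finger_force: 0.0
```

```bash
python3 t.py .042 .060 -.14 .082
python3 - <<'E'
from t import *
for n in("top","side"):
    c=camera(n);W=cloud(c);d=W[...,:2]-o;jx=d@ex;jy=d@ey;Z=W[...,2]
    for zl,zh in((.064,.08),(.088,.115)):
        m=(Z>zl)&(Z<zh)&(jx>0)&(jx<.11)&(abs(jy)<.05)
        if m.sum()>4: print(n,m.sum(),cv2.minAreaRect(np.stack([jx[m],jy[m]],-1).astype(np.float32)*1000))
    for k in("tape_measure","jar_paste","spring_clamp"):
        f=finder.silhouettes(k,c)
        if f: print(k,np.round(f[0]["rect"]))
    a=c["frame"][110:290,200:400,::-1];cv2.imwrite(f"pics/e_{n}.png",cv2.resize(a,None,fx=3,fy=3,interpolation=cv2.INTER_CUBIC))
E
```

```text
top 641 jigx 54.5 zc 34.2 ang deg -0.2 y [-78.  69.]
side 401 jigx 53.4 zc 32.1 ang deg 0.5 y [-73.  76.]
23.25 tcp jig 24.8 167.5 249.4 [-0.07106763 -0.17523351 -0.9741642 ]
top 297 ((60.551876068115234, 0.3543968200683594), (76.42764282226562, 92.28971862792969), 53.47086715698242)
top 48 ((29.972877502441406, 0.25678491592407227), (10.269424438476562, 35.096309661865234), 89.55915832519531)
tape_measure [316. 141. 346. 159.]
jar_paste [275. 131. 297. 155.]
spring_clamp [324. 237. 370. 276.]
side 242 ((59.78803634643555, 3.865335464477539), (34.31334686279297, 99.07718658447266), 88.76853942871094)
side 69 ((25.969493865966797, 6.045951843261719), (31.14079475402832, 12.343438148498535), 1.0594642162322998)
tape_measure [267. 195. 284. 222.]
jar_paste [228. 199. 250. 240.]
```

View pics/e_side.png

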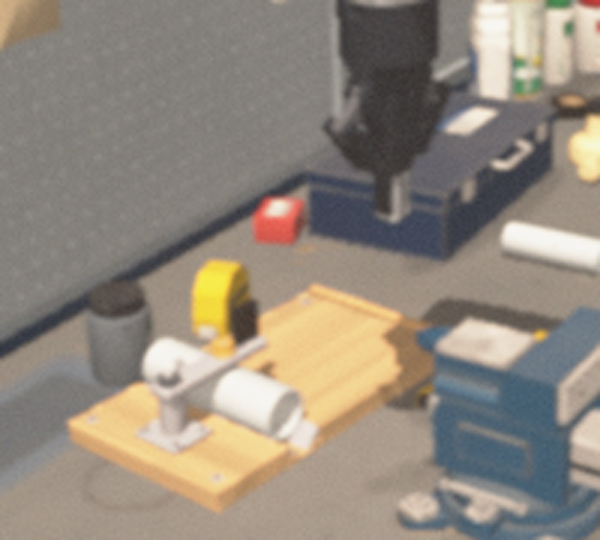

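The picture shows the tube lying in the groove, with the swing arm straight over it around pixel (215,365). The tab is at jig y of about 0 mm, the bystanders look undisturbed, and the gripper is clear.

```bash
python3 -c "
from station import r
print(r.hand_in())"
```

```text
the job is handed in; nothing more can be done
None
```

The tube is seated in the V groove and the swing arm is home against its stop pin. I backed the gripper clear and handed the job in at about 23 s; the hand-in call gave no verdict.

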